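# Pack a latch order at the forge bench

## Robot

A 7-joint arm with a two-finger parallel gripper is mounted at the origin on the work surface. World frame = base frame: x ahead of the robot, y to its left, z up, the work surface at z = 0. Lengths are in m, angles in rad, forces in N, time in s.
With the tool pointing down it reaches from about 0.425 to 0.875 m from the base axis. Payload 9.9 kg.
Tool frame: the origin (TCP) lies between the finger pads; the fingertips stand manip.tip_reach ahead of it and the grasp point (between the pads) lies 8 mm behind it (manip.tip_reach is the distance from the TCP to the fingertips, in m); y points along the fingers, x is the direction in which the jaws open and shut, and the axes are right-handed (so a half turn about y gives the same grasp; the last joint's range is limited). The gripper opens to 85 mm and grips with 20 to 120 N. Pads are 22 mm wide; open, the fingers measure 114 mm over their backs; the gripper's body (76 mm by 85 mm) begins 54 mm behind the grasp point. The pads swing forward as they close: fully open they stand 13 mm farther back than shut.
Start: joints at [-0.084, 0.576, 0.025, 1.437, -0.015, 1.129, -0.057], TCP at [0.675, 0, 0.242] pointing down, gripper open.
Joint ranges: [-2.76, 2.76], [-0.34, 2.15], [-1.52, 1.57], [0.19, 2.46], [-1.09, 4.23], [0.17, 1.99], [-2.82, 2.82]. Speed limits (rad/s): [2.22, 2.22, 3.01, 3.01, 3.14, 3.14, 3.14].

## Interface

Orientations are given as a unit quaternion [x, y, z, w].
In Python, from station import readout, eyes, manip gives the robot as it stands. The module is installed in compiled form; this text tells all that it offers.
- The arm moves only by the shell command python3 -m jog 'ROWS' [FORCE]. ROWS is JSON, a list that holds one entry, the list of rows, each a list of 7 numbers: the shift along the world's x, y, z in mm, then the turn, a rotation vector about the world's x, y, z in rad, then the opening, from -1 (shut) to 1 (fully open). In form: [[[dx, dy, dz, wx, wy, wz, gripper], ...]]. A call has 1 to 5 rows; each row is the pose to reach, as a shift and turn from the pose commanded when the call began; what a row does not reach only later rows make up. A row lasts 1/8 s, in which the tool goes at most 62.5 mm and 10.7 degrees, less where a joint would pass 70% of its speed; a pose out of reach is approached as far as the arm can. A call with a gripper value outside its range is refused whole. The fingers move at their own pace and stop on an object; FORCE is the grip in N (left out, the last holds). Time passes only in rows, so rows that repeat a pose let the fingers close. It gives the time, the measured TCP pose, the force and the opening at its end, in the units of the state.
- readout.get_state(): the state, without advancing time (a new reading comes with each control period).
- eyes.capture(name): name is "scene" or "side" or "wrist"; returns the picture (480x640x3 uint8, red, green, blue); there is no depth.
- eyes.get_calibration(name): a dict with "fx", "fy", "cx", "cy" (pixels), "position" and "attitude" of the camera in the world; the wrist camera has in their place "mount" (4x4, takes a point from camera to tool coordinates, whose origin is the TCP and whose axes are the tool frame's). Camera axes: x right, y down, z forward; pixel columns grow to the right and rows downward; lengths in m; the calibration is good to about 2 mm. A picture is of the moment at which its call begins: read the wrist's pose just before it. get_calibration takes no time and is no camera call.
- manip.close_job(): hands the job in, once; it reports no verdict.
The state is a dict: "time_s": time; "joints": joint angles; "qvel": joint speeds; "joint_efforts": joint torques, N m; "ee_pos": TCP position; "tcp_rot": TCP orientation; "ft_force": force on the tool from outside, world axes, zero at the start; "ft_torque": the same for the moment, N m; "opening": finger opening in m.
Only numpy, scipy, OpenCV 4.12 (cv2) and the standard library are available. Lean on these libraries where they do the work, as an engineer would, in place of code of your own. Each camera call takes 0.05 s, during which the arm holds its last target.

## Task

Pack the order into the grey tray: push the bar that is jammed across the chute back up until it is clear of the lips, lift it out and lay it in the tray's long bay; put the closed collar flat over the post, stand the round-headed rivet on its head in the bay next to it and lay the square nut flat in the bay farthest from the post. Leave the split collar, the six-sided nut and the square-headed rivet where they are.

Things in the scene. Friction and masses are not known exactly. Their poses are not given: they have to be found in the camera images.
- tray: Fixed grey tray 228 (x) by 155 (y) mm; floor 4 thick, wall tops 14 above bench. Origin: centre of underside, z up, +x away from robot (yaw within 0.2 rad). Bay centres (x, y): near (-75, 38.5) with a post of diameter 14, top 34 above bench; middle (0, 38.5); far (75, 38.5), each 72 square; long bay (0, -37.5), 222 by 74. Stands left or right of the parts, chute opposite.
- chute: Fixed chute, 92 mm wide inside. Origin on bench, frame level; +x up-slope, yaw within 0.2 rad. Floor climbs 10 deg along x from -118 to 128, 36 above origin at x=0; walls 24 high. At x<0, lips 21 above floor (3 thick) cover 20 at each side (slot 52); x>0 open above. At x<-64 lugs narrow it to a 52 throat, open at low end. Shear, 125 tall, from x=135 on.
- bar: Straight dark steel bar 22 (x) by 84 (y) by 16 (z) mm, 0.23 kg. Origin: centre of underside, y lengthwise. Starts flat on the chute's sloping floor, across it, 40 to 52 mm down-slope of the chute's middle, just above the throat, both ends under the lips. A few newtons slide it; it stays where left on the slope.
- collar: Closed dark steel ring, outside diameter 60 mm, hole 38, 26 tall, lying flat, about 0.29 kg. Origin: centre of its underside, z up along its axis.
- split_collar: Look-alike, not in the order: the same ring with a gap of about 23 mm in its side (C shape). Origin: centre of its underside.
- square_nut: Square dark steel nut, 44 by 44 mm, 26 tall, lying flat, sides square to its x and y axes, dark round hole in its top, about 0.28 kg. Origin: centre of its underside.
- hex_nut: Look-alike, not in the order: six-sided nut, 44 mm across flats, 26 tall. Origin: centre of its underside.
- round_rivet: Dark steel rivet with a ROUND flat head, diameter 36 mm, 8 thick, standing on that head, shank up: shank diameter 18, top 44 above the bench; about 0.13 kg. Origin: centre of the head's underside, z up along the shank.
- square_rivet: Look-alike, not in the order: same shank, but a SQUARE head 33 by 33 mm, 8 thick, also standing on its head. Origin: centre of the head's underside.
Not all that is in view belongs to the job. Leave any brown or red look-alike of the square_nut alone.

How it is judged:
On the way:
1. the bar has been pushed up the chute's floor, clear of the lips (x of bar in the frame of chute between 0.011 and 0.125 m and y of bar in the frame of chute between -0.045 and 0.045 m and z of bar in the frame of chute between 0.03 and 0.068 m), for 0.1 s.
At the end, for the whole second after the job is handed in: At rest in the tray: collar flat round the post, round-headed rivet upright in the middle bay, square nut flat in the far bay (each within 0.15 rad, centre inside its bay), bar level (0.1 rad) in the long bay, all on the floor. Look-alikes within 30 mm of their starts (x of collar in the frame of tray between -0.0885 and -0.0615 m and y of collar in the frame of tray between 0.025 and 0.052 m and ((angle between collar's own z axis and vertical below 0.15 rad and z of collar in the frame of tray below 0.009 m) or (angle between collar's own z axis and vertical above 2.99 rad and z of collar in the frame of tray below 0.035 m)) and linear speed of each of collar, square_nut, round_rivet, bar below 0.02 m/s and angular speed of each of collar, square_nut, round_rivet, bar below 0.2 rad/s and x of square_nut in the frame of tray between 0.0375 and 0.1125 m and y of square_nut in the frame of tray between 0.001 and 0.076 m and ((angle between square_nut's own z axis and vertical below 0.15 rad and z of square_nut in the frame of tray below 0.009 m) or (angle between square_nut's own z axis and vertical above 2.99 rad and z of square_nut in the frame of tray below 0.035 m)) and x of round_rivet in the frame of tray between -0.0375 and 0.0375 m and y of round_rivet in the frame of tray between 0.001 and 0.076 m and angle between round_rivet's own z axis and vertical below 0.15 rad and z of round_rivet in the frame of tray between 0 and 0.009 m and x of bar in the frame of tray between -0.1125 and 0.1125 m and y of bar in the frame of tray between -0.076 and 0.001 m and angle between bar's own y axis and vertical between 1.47 and 1.67 rad and ((angle between bar's own z axis and vertical below 0.15 rad and z of bar in the frame of tray between 0 and 0.009 m) or (angle between bar's own z axis and vertical between 1.42 and 1.72 rad and z of bar in the frame of tray between 0 and 0.02 m) or (angle between bar's own z axis and vertical above 2.99 rad and z of bar in the frame of tray between 0 and 0.025 m)) and distance of each of split_collar, hex_nut, square_rivet from where it was at the start of the episode below 0.03 m); the robot touches nothing.
It also fails if it takes over 112 s, if anything falls off the work surface, if the arm or the gripper's body presses on something with over 40 N, if the wrist force passes 120 N, or if a joint passes its speed limit or range.

## Working session

There is one attempt and no reset: what is moved stays moved. The work goes in short steps, Python scripts to look and compute and a shell command to move; the robot and the scene stay as the last step left them, time stands still between calls to the robot, and variables do not carry over. Pictures are saved under pics/ and viewed, and the job is handed in when it is done.

```bash
mkdir -p pics; cat > h.py <<'E'
import numpy as np, cv2
from scipy.spatial.transform import Rotation as R
from station import readout, eyes, manip
def snap(name,fn):
    im=eyes.capture(name); cv2.imwrite('pics/'+fn+'.png',im[:,:,::-1]); return im
def cam(name,st=None):
    c=eyes.get_calibration(name)
    if 'mount' in c:
        st=st or readout.get_state()
        T=np.eye(4);T[:3,:3]=R.from_quat(st['tcp_rot']).as_matrix();T[:3,3]=st['ee_pos']
        M=T@np.array(c['mount']);return c,M[:3,:3],M[:3,3]
    return c,None,np.array(c['position'])
E
python3 - <<'E'
from h import *
s=readout.get_state();print(s, manip.tip_reach)
for n in ['scene','side','wrist']:
    print(n,eyes.get_calibration(n)); snap(n,n+'0')
E
```

```text
{'time_s': 0.0, 'joints': array([-0.08382385,  0.57651413,  0.0248638 ,  1.43793033, -0.01500254,
        1.12900788, -0.05654474]), 'qvel': array([ 0.00129377,  0.00067004,  0.00079943,  0.00075307,  0.0015174 ,
        0.00020108, -0.00093901]), 'joint_efforts': array([ 1.10782021e-03, -7.65753937e+01,  2.25157209e+00, -2.85965914e+01,
        1.54639565e-02,  1.25475466e-02,  7.09064329e-05]), 'ee_pos': array([6.74550956e-01, 1.11197062e-05, 2.41447306e-01]), 'tcp_rot': array([ 7.07140395e-01, -5.92829387e-04, -5.89493193e-04, -7.07072671e-01]), 'ft_force': array([-0.15299674, -0.25852027, -0.5771516 ]), 'ft_torque': array([0.03339236, 0.04379152, 0.00521355]), 'opening': 0.08559111226510034} 0.011
scene {'fx': 452.40286430683506, 'fy': 452.40286430683506, 'cx': 326.1045002507315, 'cy': 242.65386616306483, 'position': array([ 1.05798689, -0.38711762,  0.49250923]), 'attitude': array([ 0.78373853,  0.40328384, -0.22760152, -0.41390047])}
side {'fx': 596.1571914800173, 'fy': 596.1571914800173, 'cx': 331.5723316222611, 'cy': 234.04898771527823, 'position': array([0.06069798, 0.81396639, 0.60470992]), 'attitude': array([-0.23185566,  0.84113334, -0.47409597,  0.11819762])}
wrist {'fx': 356.6654191270763, 'fy': 356.6654191270763, 'cx': 318.58615315133784, 'cy': 239.67675532889243, 'mount': array([[ 9.99998788e-01,  1.34702579e-03,  7.80147424e-04,
         1.70504017e-04],
       [-2.96483489e-04, -3.27184101e-01,  9.44960568e-01,
        -1.31585055e-01],
       [ 1.52813809e-03, -9.44959655e-01, -3.27183306e-01,
         8.42652684e-02],
       [ 0.00000000e+00,  0.00000000e+00,  0.00000000e+00,
         1.00000000e+00]])}
```

View pics/scene0.png

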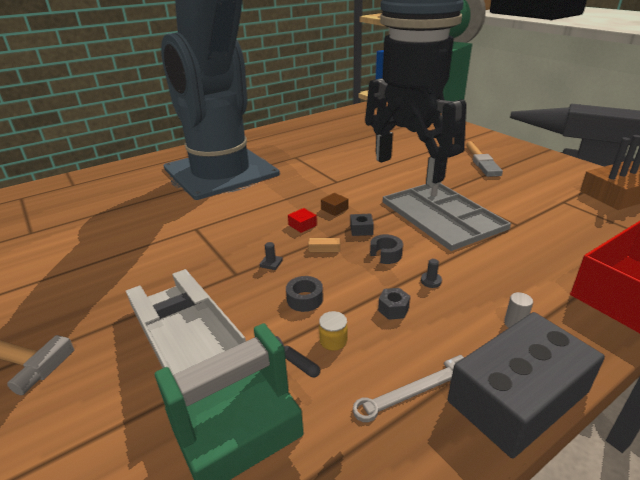

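View pics/side0.png

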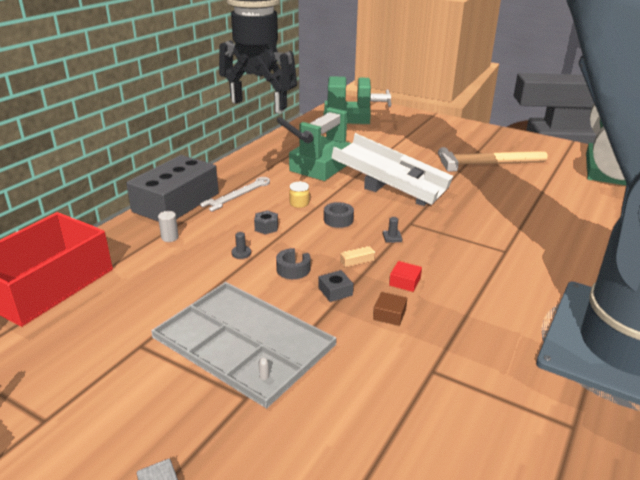

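View pics/wrist0.png

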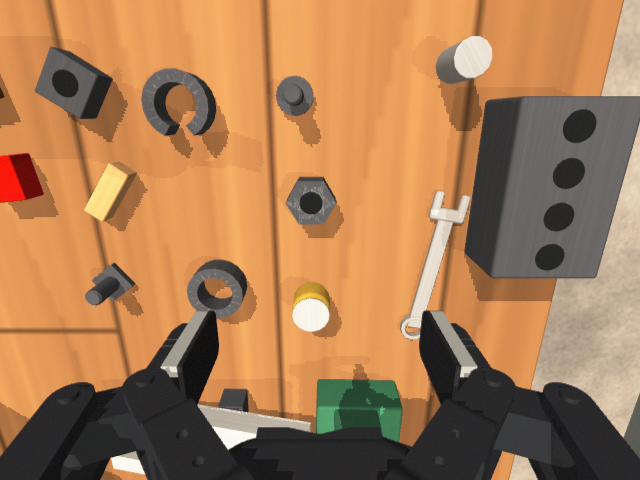

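```bash
cat >> h.py <<'E'
def ray(name,u,v,z,st=None):
    c,Rm,p=cam(name,st)
    if Rm is None: Rm=R.from_quat(c['attitude']).as_matrix()
    d=Rm@np.array([(u-c['cx'])/c['fx'],(v-c['cy'])/c['fy'],1.]); return p+d*(z-p[2])/d[2]
def proj(name,P,st=None):
    c,Rm,p=cam(name,st)
    if Rm is None: Rm=R.from_quat(c['attitude']).as_matrix()
    q=Rm.T@(np.asarray(P)-p); return np.array([c['cx']+c['fx']*q[0]/q[2],c['cy']+c['fy']*q[1]/q[2]])
E
python3 - <<'E'
from h import *
np.set_printoptions(precision=4,suppress=True)
s=readout.get_state()
for n,u,v,z in [('sq',65,83,.026),('split',178,101,.026),('rriv',292,92,.044),('hex',311,203,.026),('srivhead',110,285,.008),('collar',217,287,.026)]:
    print(n,ray('wrist',u,v,z,s))
for n,u,v,z in [('sq',361,218,.026),('rriv',433,263,.044),('collar',304,287,.026)]: print(n,ray('scene',u,v,z))
for n,u,v,z in [('sq',336,279,.026),('rriv',240,235,.044),('collar',339,210,.026)]: print(n,ray('side',u,v,z))
for n,z in [('scene',4),('side',3)]:
    im=cv2.imread(f'pics/{n}0.png')
    t=im[160:270,370:530] if n=='scene' else im[270:410,140:350]
    cv2.imwrite(f'pics/tray_{n}.png',cv2.resize(t,None,fx=4 if n=='scene' else 3.8,fy=4 if n=='scene' else 3.8,interpolation=cv2.INTER_CUBIC))
    t=im[260:390,120:290] if n=='scene' else im[100:215,270:470]
    cv2.imwrite(f'pics/chute_{n}.png',cv2.resize(t,None,fx=4,fy=4,interpolation=cv2.INTER_CUBIC))
E
```

```text
sq [0.4477 0.112  0.026 ]
split [0.5469 0.0971 0.026 ]
rriv [0.6519 0.1038 0.044 ]
hex [0.6672 0.0026 0.026 ]
srivhead [ 0.4383 -0.0971  0.008 ]
collar [ 0.5652 -0.0903  0.026 ]
sq [0.4447 0.1127 0.026 ]
rriv [0.6553 0.0971 0.044 ]
collar [ 0.5615 -0.0984  0.026 ]
sq [0.4467 0.1105 0.026 ]
rriv [0.6469 0.1067 0.044 ]
collar [ 0.5579 -0.0957  0.026 ]
```

View pics/tray_side.png

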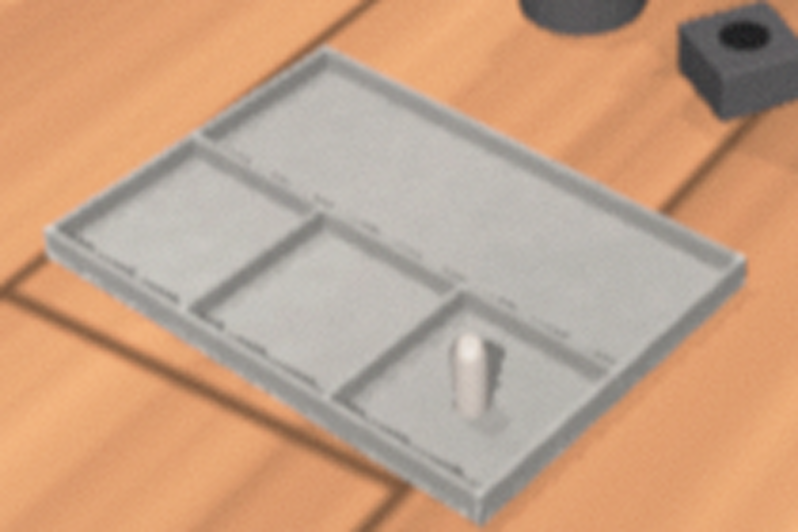

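View pics/chute_scene.png

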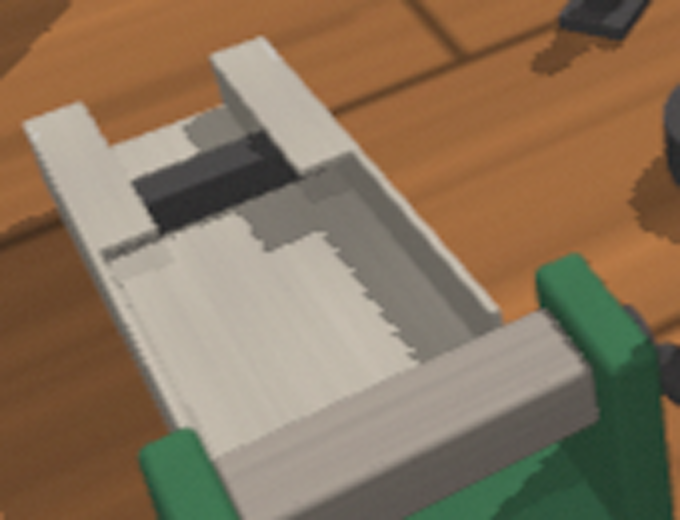

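View pics/chute_side.png

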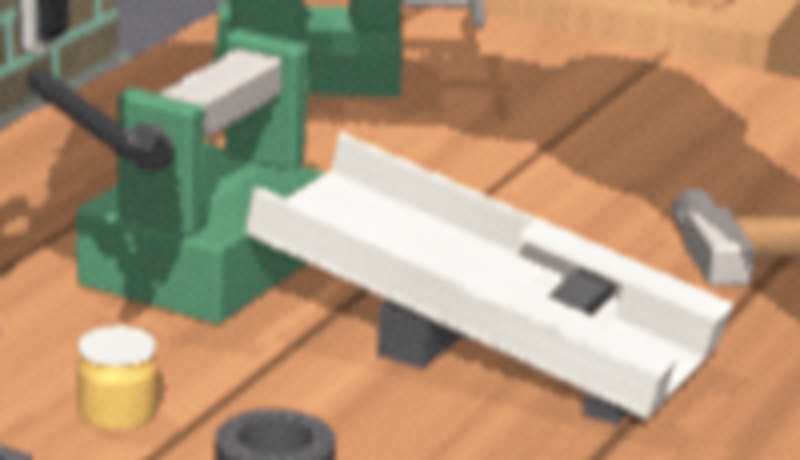

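View pics/tray_scene.png

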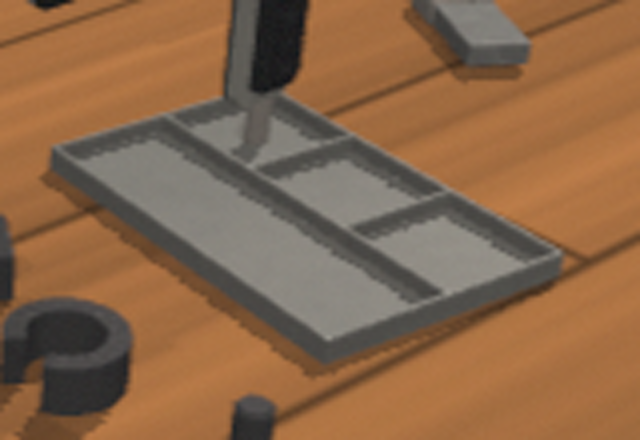

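```bash
python3 - <<'E'
from h import *
np.set_printoptions(precision=4,suppress=True)
print('tray')
for n,u,v in [('ur',325,48),('l',46,232),('r',745,258),('b',481,494)]: print(n,ray('side',140+u/3.8,270+v/3.8,.014))
for n,u,v in [('l',53,150),('r',560,257),('b',328,345)]: print(n,ray('scene',370+u/4,160+v/4,.014))
print('post',ray('side',140+470/3.8,270+340/3.8,.034))
print('chute')
for n,u,v,z in [('LoutTop',103,250,60.4),('Linn',157,232,60.4),('Rinn',300,175,60.4),('Rout',352,152,60.4),('LowLout',25,122,39.6),('LowLinn',82,102,39.6),('LowRinn',212,55,39.6),('LowRout',262,38,39.6)]:
    print(n,ray('scene',120+u/4,260+v/4,z/1000))
for n,u,v,z in [('LoutTop',520,230,60.4),('Rlowout',733,305,39.6),('hiR',345,133,82),('hiL',258,190,82),('LowL',650,415,39.6)]:
    print(n,ray('side',270+u/4,100+v/4,z/1000))
E
```

```text
tray
ur [0.6059 0.2018 0.014 ]
l [0.6215 0.3542 0.014 ]
r [0.381  0.2246 0.014 ]
b [0.3983 0.3763 0.014 ]
l [0.3884 0.2211 0.014 ]
r [0.6272 0.3473 0.014 ]
b [0.6121 0.1962 0.014 ]
post [0.4324 0.3339 0.034 ]
chute
LoutTop [ 0.5331 -0.3375  0.0604]
Linn [ 0.5353 -0.3194  0.0604]
Rinn [ 0.5363 -0.2675  0.0604]
Rout [ 0.5355 -0.2472  0.0604]
LowLout [ 0.4156 -0.3387  0.0396]
LowLinn [ 0.4163 -0.3165  0.0396]
LowRinn [ 0.4173 -0.2635  0.0396]
LowRout [ 0.4184 -0.2424  0.0396]
LoutTop [ 0.5314 -0.3223  0.0604]
Rlowout [ 0.4099 -0.3383  0.0396]
hiR [ 0.6559 -0.3469  0.082 ]
hiL [ 0.657  -0.2474  0.082 ]
LowL [ 0.401  -0.1962  0.0396]
```

```bash
python3 -m jog '[[[-35,-46,0,0,0,0,1],[-70,-92,0,0,0,0,1],[-105,-138,0,0,0,0,1],[-140,-184,0,0,0,0,1],[-175,-230,0,0,0,0,1]]]'; python3 -m jog '[[[0,0,0,0,0,0,0.0],[0,0,0,0,0,0,0.0]]]'; python3 - <<'E'
from h import *
s=readout.get_state();print(s['ee_pos'],s['opening']); snap('wrist','w1')
E
```

```text
time_s: 0.78
ee_pos: [0.4986, -0.2313, 0.2423]
tcp_rot: [0.707, 0.0, -0.0, -0.707]
ft_force: [0.7, -0.3, 0.4]
opening: 0.0856
time_s: 1.02
ee_pos: [0.5002, -0.2297, 0.2423]
tcp_rot: [-0.707, 0.0, -0.0, 0.707]
ft_force: [0.2, 0.5, -0.2]
opening: 0.0516
[ 0.5002273  -0.22971058  0.24230053] 0.05161475597067972
```

View pics/w1.png

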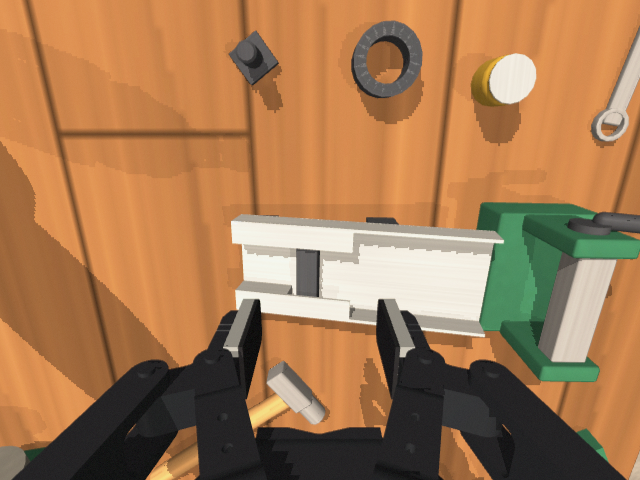

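```bash
python3 - <<'E'
import cv2
im=cv2.imread('pics/w1.png')[205:345,225:505]
cv2.imwrite('pics/w1c.png',cv2.resize(im,None,fx=2.8,fy=2.8,interpolation=cv2.INTER_CUBIC))
E
```

```text
(no output)
```

View pics/w1c.png

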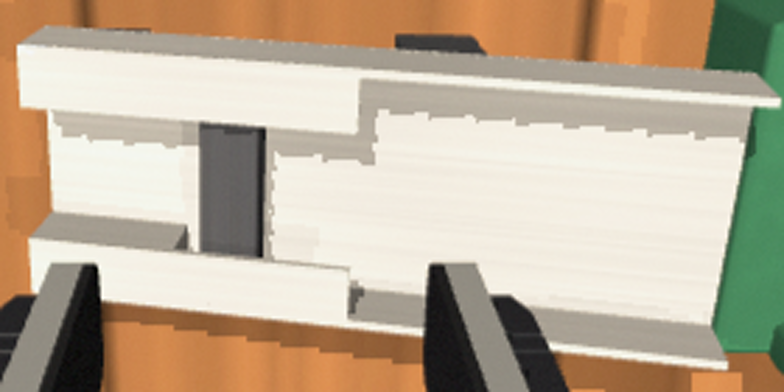

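```bash
python3 - <<'E'
from h import *
np.set_printoptions(precision=4,suppress=True)
s=readout.get_state()
for n,u,v,z in [('lip0U',357,133,60.4),('lip0L',350,268,60.4),('lowU',18,106,39.6),('lowL',32,238,39.6),('wallouterU0',359,80,60.4),('lowUo',18,46,39.6),('hiU',778,104,82),('hiL',726,366,82),
 ('barTL',200,122,43.5),('barTR',259,128,46),('barBL',200,250,43.5),('barBR',257,256,46),('barfloorR',266,140,30)]:
    print(n,ray('wrist',225+u/2.8,205+v/2.8,z/1000,s))
E
```

```text
lip0U [ 0.5331 -0.2658  0.0604]
lip0L [ 0.5324 -0.3169  0.0604]
lowU [ 0.4145 -0.2639  0.0396]
lowL [ 0.4157 -0.316   0.0396]
wallouterU0 [ 0.5331 -0.2471  0.0604]
lowUo [ 0.4162 -0.2417  0.0396]
hiU [ 0.6611 -0.2475  0.082 ]
hiL [ 0.6596 -0.3423  0.082 ]
barTL [ 0.4793 -0.2683  0.0435]
barTR [ 0.5001 -0.2696  0.046 ]
barBL [ 0.4784 -0.3188  0.0435]
barBR [ 0.4995 -0.3199  0.046 ]
barfloorR [ 0.5027 -0.2804  0.03  ]
```

```bash
python3 -m jog '[[[-7,-20,-40,0,-0.09,-0.01,0],[-14,-40,-80,0,-0.1745,-0.02,0],[-22,-62,-130,0,-0.1745,-0.02,0],[-22,-62,-130,0,-0.1745,-0.02,0]]]'; python3 - <<'E'
from h import *
s=readout.get_state();print(s['ee_pos'],s['tcp_rot'],s['opening']); snap('wrist','w2'); 
E
```

```text
time_s: 1.58
ee_pos: [0.4762, -0.2914, 0.109]
tcp_rot: [-0.703, -0.052, -0.067, 0.706]
ft_force: [-0.6, -0.1, 0.2]
opening: 0.043
[ 0.47616704 -0.29137947  0.10899908] [-0.70337768 -0.0521279  -0.067119    0.70571776] 0.04303852146900524
```

View pics/w2.png

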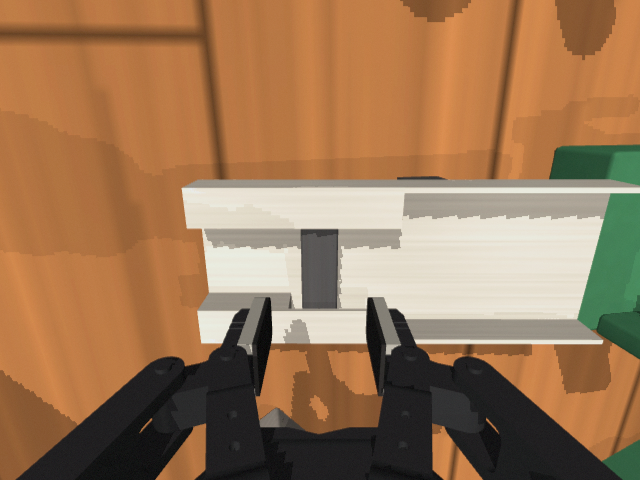

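```bash
python3 -m jog '[[[4,0,-23,0,0,0,0],[8.5,0,-46,0,0,0,0],[12.5,0,-60,0,0,0,0],[13,0,-65,0,0,0,0],[13,0,-65,0,0,0,0]]]'; python3 - <<'E'
from h import *
s=readout.get_state();print(s['ee_pos'],s['ft_force'],s['opening']); snap('wrist','w3'); 
E
```

```text
time_s: 2.25
ee_pos: [0.4915, -0.2917, 0.0478]
tcp_rot: [0.704, 0.055, 0.069, -0.704]
ft_force: [-0.2, 0.0, -0.1]
opening: 0.0425
[ 0.49150007 -0.29171423  0.0477835 ] [-0.20196087  0.01250293 -0.09436643] 0.04247657999387917
```

View pics/w3.png

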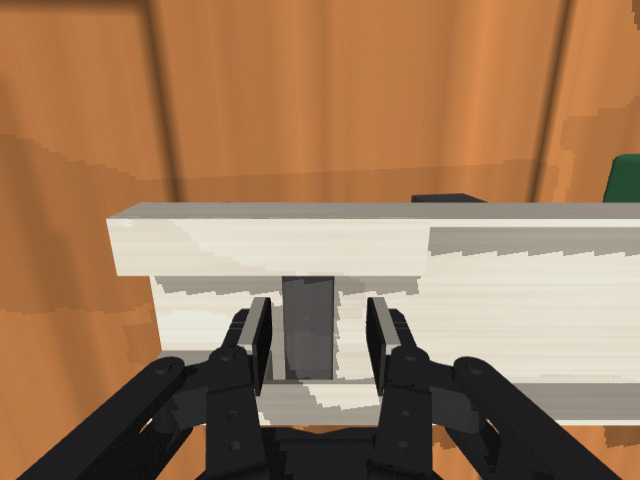

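```bash
python3 -m jog '[[[-4,0,-6,0,0,0,0],[-4,0,-6,0,0,0,-0.3],[-4,0,-6,0,0,0,-1],[-4,0,-6,0,0,0,-1],[-4,0,-6,0,0,0,-1]]]' 40; python3 - <<'E'
from h import *
s=readout.get_state();print(s['ee_pos'],s['ft_force'],s['opening']); snap('wrist','w4'); 
E
```

```text
time_s: 2.92
ee_pos: [0.4868, -0.2921, 0.0415]
tcp_rot: [0.704, 0.054, 0.069, -0.704]
ft_force: [-3.0, 1.1, 5.5]
opening: 0.0212
[ 0.48677306 -0.29211826  0.04151793] [-3.02763145  1.07100058  5.4698006 ] 0.021167384187984195
```

View pics/w4.png

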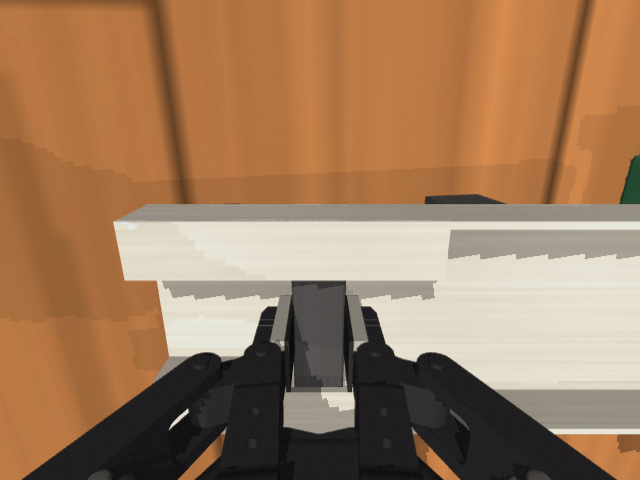

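```bash
python3 -m jog '[[[15,-0.3,3.4,0,0,0,-1],[35,-0.7,7.2,0,0,0,-1],[60,-1.2,11.6,0,0,0,-1],[84,-1.7,15.8,0,0,0,-1],[84,-1.7,15.8,0,0,0,-1]]]' 40; python3 -m jog '[[[0,0,0,0,0,0,-1],[0,0,-1,0,0,0,-1]]]'; python3 - <<'E'
from h import *
s=readout.get_state();print(s['ee_pos'],s['ft_force'],s['opening']); snap('wrist','w5'); 
E
```

```text
time_s: 3.6
ee_pos: [0.5736, -0.2928, 0.0572]
tcp_rot: [-0.704, -0.056, -0.069, 0.704]
ft_force: [0.0, -0.1, -2.7]
opening: 0.021
time_s: 3.85
ee_pos: [0.5701, -0.2937, 0.0562]
tcp_rot: [-0.704, -0.054, -0.069, 0.705]
ft_force: [-4.6, 3.2, 12.5]
opening: 0.0211
[ 0.5700505  -0.29365356  0.05624275] [-4.62853247  3.15077081 12.48321268] 0.021099391593991115
```

View pics/w5.png

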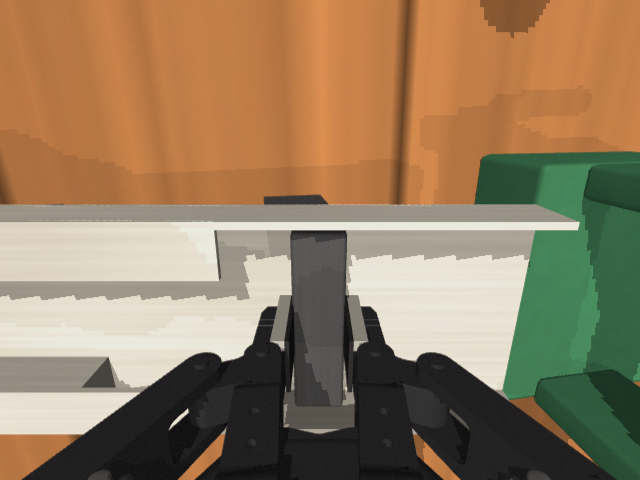

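```bash
python3 -m jog '[[[0,0,20,0,0,0,-1],[0,0,70,0,0,0,-1],[0,0,125,0,0,0,-1],[-5,40,170,0,0.0873,0.01,-1],[-10,90,185,0,0.1745,0.02,-1]]]'; python3 -m jog '[[[-12,60,0,0,0,0,-1],[-24,120,0,0,0,0,-1],[-36,180,0,0,0,0,-1],[-48,240,0,0,0,0,-1],[-60,300,0,0,0,0,-1]]]';python3 -m jog '[[[0,60,0,0,0,0,-1],[0,120,0,0,0,0,-1],[0,180,0,0,0,0,-1],[0,185,0,0,0,0,-1],[0,185,0,0,0,0,-1]]]'; python3 - <<'E'
from h import *
s=readout.get_state();print(s['ee_pos'],s['tcp_rot'],s['ft_force'],s['opening']); snap('wrist','w6'); 
E
```

```text
time_s: 4.53
ee_pos: [0.5607, -0.205, 0.2445]
tcp_rot: [0.708, -0.001, 0.002, -0.706]
ft_force: [1.0, 0.3, -2.7]
opening: 0.021
time_s: 5.15
ee_pos: [0.4999, 0.0975, 0.241]
tcp_rot: [0.707, -0.0, 0.0, -0.707]
ft_force: [0.6, -0.3, -2.0]
opening: 0.021
time_s: 5.78
ee_pos: [0.5006, 0.2807, 0.2406]
tcp_rot: [0.707, -0.0, -0.0, -0.707]
ft_force: [0.8, -0.5, -2.4]
opening: 0.021
[0.50062575 0.28066199 0.24060524] [ 7.07469466e-01 -1.48850528e-04 -4.05206324e-04 -7.06743779e-01] [ 0.83809762 -0.49363117 -2.40356157] 0.020991216061328657
```

View pics/w6.png

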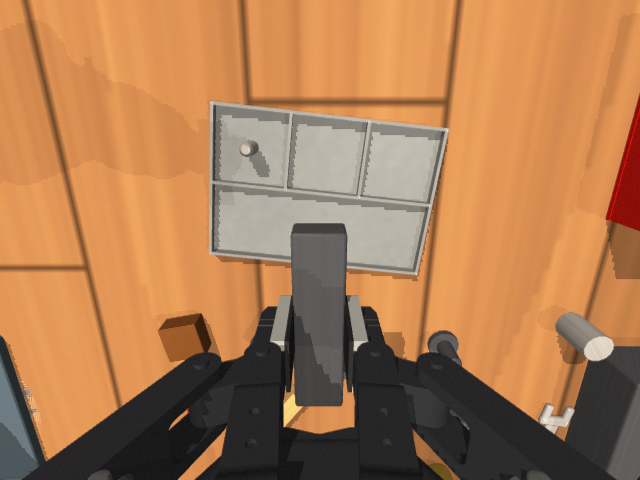

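```bash
python3 - <<'E'
from h import *
np.set_printoptions(precision=4,suppress=True)
s=readout.get_state()
P=[ray('wrist',u,v,.014,s)[:2] for u,v in [(210,101.5),(447.5,129),(417,274),(211,253)]]
P=np.array(P);print(P)
c=P.mean(0); dx=(P[1]-P[0]+P[2]-P[3]);dy=(P[0]-P[3]+P[1]-P[2])
print(c,np.arctan2(dx[1],dx[0]),np.arctan2(-dy[0],dy[1]),np.linalg.norm(dx)/2,np.linalg.norm(dy)/2)
print('post',ray('wrist',247.5,148,.034,s))
y=np.arctan2(dx[1],dx[0])
for n,a,b in [('post',-75,38.5),('mid',0,38.5),('far',75,38.5),('long',0,-37.5)]:
    print(n,c+np.array([np.cos(y)*a-np.sin(y)*b,np.sin(y)*a+np.cos(y)*b])/1000)
E
```

```text
[[0.3995 0.3766]
 [0.625  0.352 ]
 [0.6096 0.1995]
 [0.3854 0.2243]]
[0.5049 0.2881] -0.10926134354869033 -0.09672361660853959 0.2262043342381642 0.15309743625358485
post [0.4358 0.3359 0.034 ]
post [0.4345 0.3345]
mid [0.5091 0.3264]
far [0.5836 0.3182]
long [0.5008 0.2508]
```

```bash
python3 - <<'E'
from h import *
np.set_printoptions(precision=4,suppress=True)
s=readout.get_state()
for v in (232,406): print(ray('wrist',319,v,.2425,s)-s['ee_pos'])
for v in (224,): print(ray('wrist',319,v,.2265,s)-s['ee_pos'])
E
```

```text
[0.0005 0.0424 0.0017]
[ 0.0005 -0.0416  0.0017]
[ 0.0005  0.0408 -0.0143]
```

```bash
python3 -m jog '[[[0,-10,0,0,0,0.18,-1],[0,-20,-10,0,0,0.36,-1],[0,-30,-30,0,0,0.54,-1],[0,-30,-50,0,0,0.72,-1],[0,-30,-70,0,0,0.9,-1]]]'; python3 -m jog '[[[0,0,-30,0,0,0.18,-1],[0,0,-60,0,0,0.36,-1],[0,0,-90,0,0,0.54,-1],[0,0,-100,0,0,0.568,-1],[0,0,-100,0,0,0.568,-1]]]';python3 - <<'E'
from h import *
s=readout.get_state();print(s['ee_pos'],s['tcp_rot'],R.from_quat(s['tcp_rot']).as_matrix()[:,0],s['joints'],s['ft_force'],s['opening']); snap('wrist','w7');snap('side','s7') 
E
```

```text
time_s: 6.45
ee_pos: [0.5015, 0.2486, 0.1708]
tcp_rot: [0.637, 0.308, -0.308, -0.636]
ft_force: [-0.7, -0.2, -2.5]
opening: 0.0208
time_s: 7.08
ee_pos: [0.5013, 0.25, 0.0711]
tcp_rot: [0.526, 0.472, -0.473, -0.526]
ft_force: [0.7, -1.2, -2.6]
opening: 0.021
[0.50125705 0.2500352  0.07112968] [ 0.52629123  0.47206849 -0.4727041  -0.52604156] [ 1.07404358e-01  9.94215010e-01 -9.04754275e-04] [-0.32862917  0.63051942 -0.33343201  1.92336926  0.32911854  0.64152948
  0.59449975] [ 0.65660262 -1.19984851 -2.62120114] 0.020956454554970187
```

View pics/w7.png

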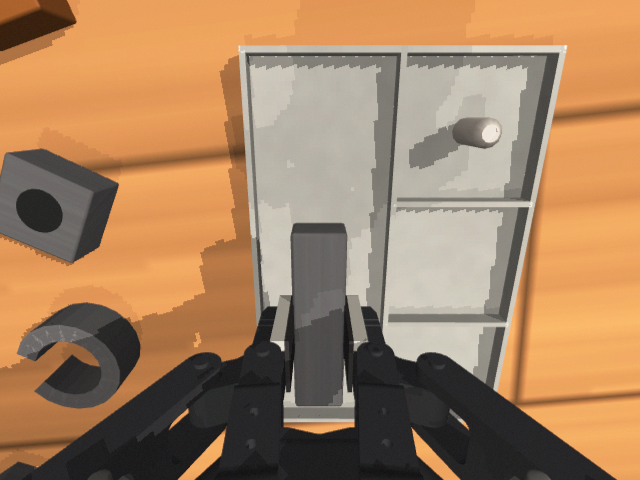

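View pics/s7.png

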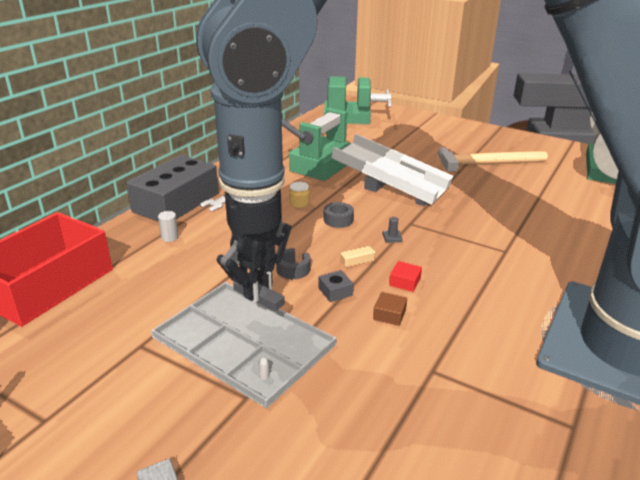

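```bash
python3 -m jog '[[[0,0,-25,0,0,0,-1],[0,0,-44,0,0,0,-1],[0,0,-49,0,0,0,-1],[0,0,-51,0,0,0,-1],[0,0,-51,0,0,0,-1]]]'; python3 -m jog '[[[0,0,0,0,0,0,-0.3],[0,0,0,0,0,0,-0.3],[0,0,0,0,0,0,-0.3]]]';  python3 -m jog '[[[0,0,20,0,0,0,-0.3],[0,0,60,0,0,0,-0.3],[0,0,120,0,0,0,0],[0,0,180,0,0,0,0],[0,0,180,0,0,0,0]]]'; python3 - <<'E'
from h import *
s=readout.get_state();print(s['ee_pos'],s['opening']); snap('wrist','w8')
E
```

```text
time_s: 7.8
ee_pos: [0.5015, 0.2516, 0.0209]
tcp_rot: [0.525, 0.474, -0.473, -0.525]
ft_force: [-0.6, -0.5, -2.9]
opening: 0.0206
time_s: 8.18
ee_pos: [0.5012, 0.2514, 0.0204]
tcp_rot: [0.525, 0.474, -0.473, -0.525]
ft_force: [0.6, 0.3, -0.3]
opening: 0.0298
time_s: 8.8
ee_pos: [0.503, 0.2528, 0.2049]
tcp_rot: [0.526, 0.476, -0.471, -0.524]
ft_force: [0.0, -0.1, -0.8]
opening: 0.0428
[0.50295265 0.25277586 0.20492796] 0.04278937169087244
```

View pics/w8.png

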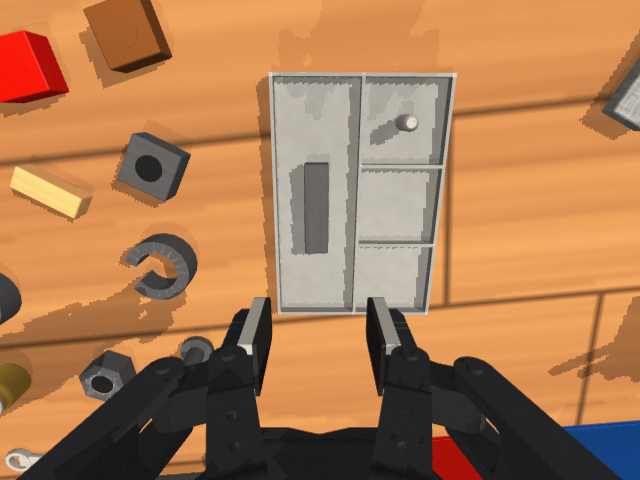

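```bash
python3 - <<'E'
import cv2
im=cv2.imread('pics/w8.png')[120:220,100:220]
cv2.imwrite('pics/w8c.png',cv2.resize(im,None,fx=6,fy=6,interpolation=cv2.INTER_CUBIC))
E
```

```text
(no output)
```

View pics/w8c.png

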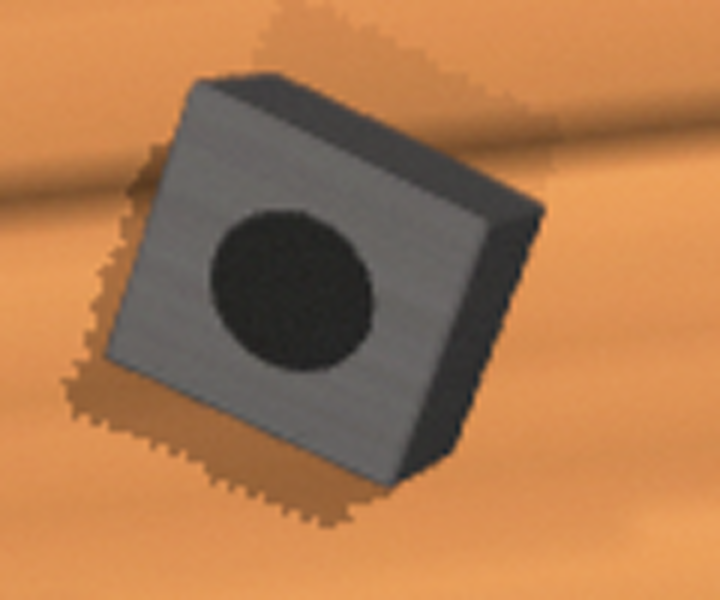

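```bash
python3 - <<'E'
from h import *
np.set_printoptions(precision=4,suppress=True)
s=readout.get_state()
P=np.array([ray('wrist',100+u/6,120+v/6,.026,s)[:2] for u,v in [(197,80),(490,220),(397,487),(107,355)]])
print(P,P.mean(0))
for i in range(4):
    d=P[(i+1)%4]-P[i];print(np.linalg.norm(d),np.degrees(np.arctan2(d[1],d[0])))
X=R.from_quat(s['tcp_rot']).as_matrix()[:,0];print(X,np.degrees(np.arctan2(X[1],X[0])))
E
```

```text
[[0.4167 0.1066]
 [0.4393 0.1424]
 [0.4756 0.1201]
 [0.4524 0.0834]] [0.446  0.1131]
0.042376351254976886 57.67896385391182
0.0425798400448205 -31.57199411435086
0.04342529121017071 -122.32507438196852
0.04257598708117709 147.01644783686092
[0.103  0.9947 0.0024] 84.08587101560232
```

```bash
python3 - <<'E'
from h import *
np.set_printoptions(precision=4,suppress=True)
s=readout.get_state()
for n,u,v in [('red',65,90),('redbot',10,100),('yel',90,205),('yel',82,215),('yel',12,170),('brown',130,70),('br',170,50)]: print(n,ray('wrist',u,v,.01,s))
E
```

```text
red [0.3769 0.0517 0.01  ]
redbot [0.3797 0.003  0.01  ]
yel [0.475  0.0417 0.01  ]
yel [0.4836 0.0312 0.01  ]
yel [ 0.4365 -0.0179  0.01  ]
brown [0.3675 0.1099 0.01  ]
br [0.3564 0.1462 0.01  ]
```

```bash
python3 -m jog '[[[-18,-46,-10,0,0,-0.15,0.4],[-37,-92,-30,0,0,-0.31,0.4],[-55,-138,-60,0,0,-0.456,0.4],[-55,-138,-90,0,0,-0.456,0.4],[-55,-138,-100,0,0,-0.456,0.4]]]'; python3 -m jog '[[[0,0,0,0,0,0,0.4],[0,0,0,0,0,0,0.4]]]'; python3 - <<'E'
from h import *
s=readout.get_state();print(s['ee_pos'],s['opening']); snap('wrist','w9')
for P in [(0.446,0.113,.026)]: print(proj('wrist',P,s), proj('wrist',s['ee_pos']*[1,1,0]+[0,0,.026],s))
E
```

```text
time_s: 9.48
ee_pos: [0.4445, 0.1126, 0.0981]
tcp_rot: [-0.618, -0.341, 0.344, 0.619]
ft_force: [-0.4, 0.9, -0.0]
opening: 0.0599
time_s: 9.72
ee_pos: [0.4464, 0.114, 0.1006]
tcp_rot: [-0.618, -0.343, 0.343, 0.618]
ft_force: [-0.2, -1.7, -0.2]
opening: 0.06
[0.44644352 0.11402969 0.1005854 ] 0.060018062047589915
[316.56379763 259.23349558] [318.34151889 258.9847489 ]
```

View pics/w9.png

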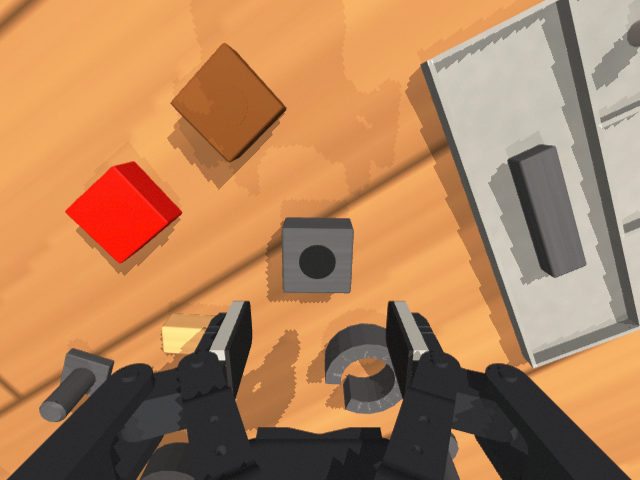

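```bash
python3 -m jog '[[[0,-1,-40,0,0,0,0.4],[0,-1,-70,0,0,0,0.4],[0,-1,-80,0,0,0,0.4],[0,-1,-80,0,0,0,0.4],[0,-1,-80,0,0,0,-0.5]]]' 40; python3 -m jog '[[[0,0,0,0,0,0,-0.5],[0,0,0,0,0,0,-0.5],[0,0,0,0,0,0,-0.5]]]'; python3 -m jog '[[[0,0,10,0,0,0,-0.5],[0,0,40,0,0,0,-0.5],[0,0,80,0,0,0,-0.5],[0,0,80,0,0,0,-0.5],[0,0,80,0,0,0,-0.5]]]';python3 - <<'E'
from h import *
s=readout.get_state();print(s['ee_pos'],s['opening']); snap('wrist','w10')
E
```

```text
time_s: 10.4
ee_pos: [0.4467, 0.1126, 0.0212]
tcp_rot: [0.619, 0.343, -0.342, -0.618]
ft_force: [-5.0, -1.9, 41.5]
opening: 0.0431
time_s: 10.78
ee_pos: [0.4467, 0.1126, 0.0213]
tcp_rot: [0.619, 0.343, -0.342, -0.618]
ft_force: [-2.1, 0.5, 8.0]
opening: 0.0426
time_s: 11.4
ee_pos: [0.4458, 0.112, 0.1002]
tcp_rot: [0.619, 0.343, -0.343, -0.618]
ft_force: [-0.1, -0.4, -2.8]
opening: 0.0431
[0.44584377 0.11197105 0.10016958] 0.043115473722317006
```

View pics/w10.png

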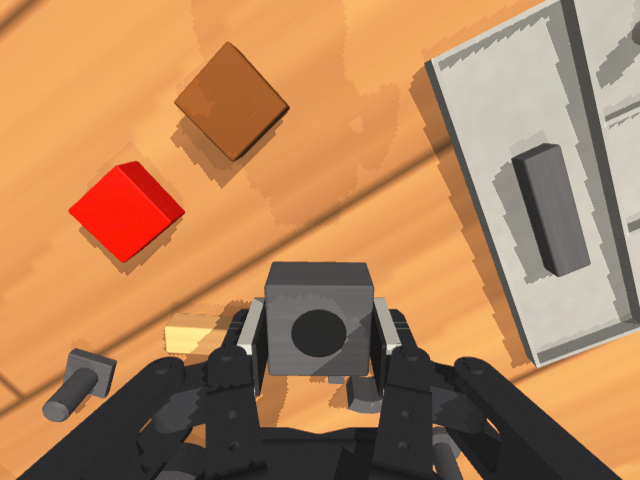

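```bash
python3 - <<'E'
from h import *
s=readout.get_state(); print(ray('wrist',319,333,s['ee_pos'][2]+.0047,s)-s['ee_pos'])
E
python3 -m jog '[[[25,41,0,0,0,0.1,-0.5],[55,82,0,0,0,0.2,-0.5],[83,123,0,0,0,0.3,-0.5],[110,164,0,0,0,0.4,-0.5],[138,206,0,0,0,0.456,-0.5]]]';  python3 -m jog '[[[0,0,0,0,0,0,-0.5],[0,0,-20,0,0,0,-0.5],[0,0,-40,0,0,0,-0.5],[0,0,-40,0,0,0,-0.5]]]';python3 - <<'E'
from h import *
s=readout.get_state();print(s['ee_pos'],s['opening'],R.from_quat(s['tcp_rot']).as_matrix()[:,0]); snap('wrist','w11');snap('scene','c11')
E
```

```text
[ 0.00069951 -0.00012534  0.0047    ]
time_s: 12.08
ee_pos: [0.584, 0.319, 0.0981]
tcp_rot: [-0.524, -0.473, 0.475, 0.525]
ft_force: [1.0, 0.8, -2.9]
opening: 0.0429
time_s: 12.58
ee_pos: [0.5823, 0.3163, 0.0571]
tcp_rot: [-0.525, -0.472, 0.475, 0.525]
ft_force: [0.0, 0.0, -2.8]
opening: 0.0428
[0.5823293  0.31626178 0.05709106] 0.04283807309469233 [ 0.10320673  0.99465277 -0.00377318]
```

View pics/w11.png

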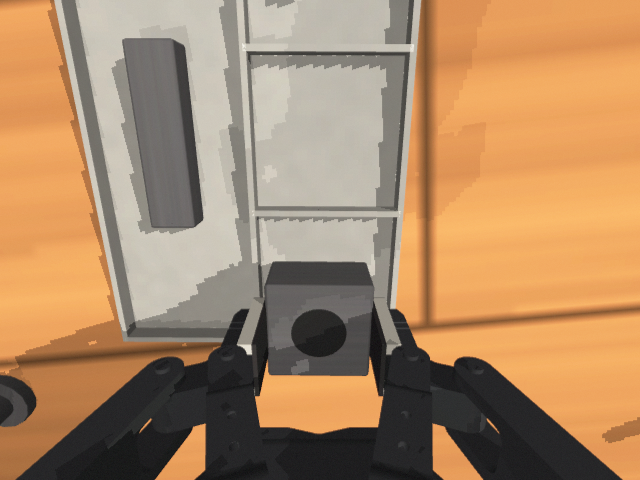

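View pics/c11.png

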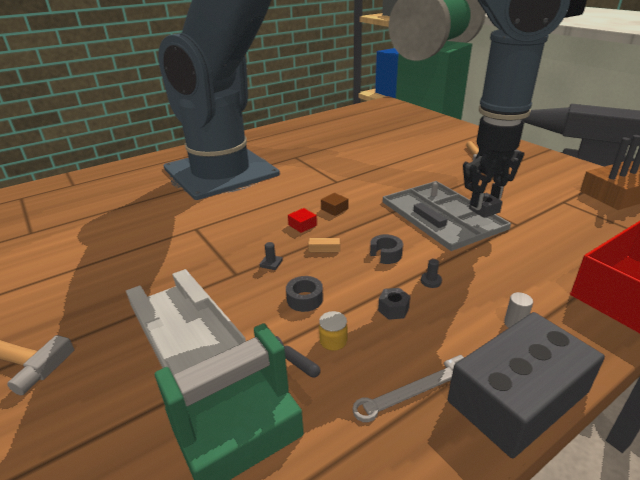

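```bash
python3 -m jog '[[[0,2,-20,0,0,0,-0.5],[0,2,-30,0,0,0,-0.5],[0,2,-33,0,0,0,-0.5],[0,2,-33.5,0,0,0,-0.5],[0,2,-33.5,0,0,0,-0.5]]]'; python3 -m jog '[[[0,0,0,0,0,0,0.3],[0,0,0,0,0,0,0.3],[0,0,0,0,0,0,0.3]]]'; python3 -m jog '[[[0,0,20,0,0,0,0.3],[0,0,60,0,0,0,0.3],[0,0,100,0,0,0,0.3],[0,0,150,0,0,0,0.3],[0,0,150,0,0,0,0.3]]]';python3 - <<'E'
from h import *
s=readout.get_state();print(s['ee_pos'],s['opening']); snap('wrist','w12')
E
```

```text
time_s: 13.3
ee_pos: [0.5843, 0.3204, 0.027]
tcp_rot: [0.525, 0.474, -0.473, -0.525]
ft_force: [-0.3, -0.6, -2.8]
opening: 0.0431
time_s: 13.68
ee_pos: [0.5842, 0.3204, 0.0269]
tcp_rot: [0.525, 0.474, -0.473, -0.525]
ft_force: [-0.4, -0.9, 0.1]
opening: 0.0556
time_s: 14.3
ee_pos: [0.5859, 0.322, 0.1827]
tcp_rot: [0.526, 0.477, -0.47, -0.525]
ft_force: [0.3, 0.3, 0.3]
opening: 0.0552
[0.58585579 0.32199896 0.1827247 ] 0.055155058568914554
```

View pics/w12.png

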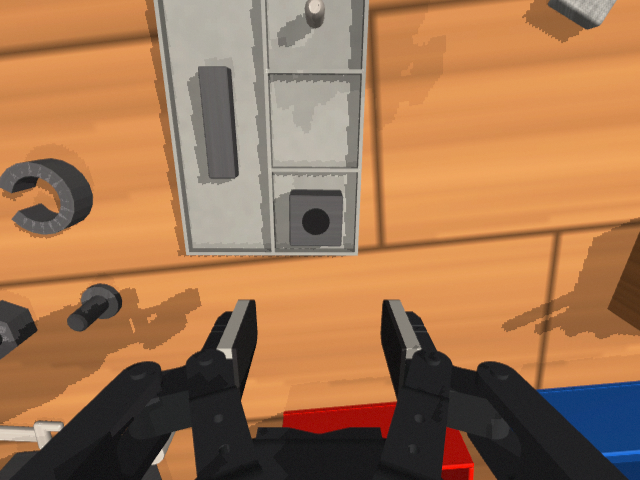

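```bash
python3 -m jog '[[[24,-55,0,0,0,0,0],[48,-110,0,0,0,0,0],[72,-165,0,0,0,0,0],[96,-220,0,0,0,0,0],[96,-220,0,0,0,0,0]]]'; python3 -m jog '[[[0,0,0,0,0,0,0],[0,0,0,0,0,0,0]]]'; python3 - <<'E'
from h import *
s=readout.get_state();print(s['ee_pos'],s['opening']); im=snap('wrist','w13')
np.save('s13.npy',s,allow_pickle=True)
E
```

```text
time_s: 14.98
ee_pos: [0.6814, 0.0923, 0.1754]
tcp_rot: [0.528, 0.47, -0.472, -0.526]
ft_force: [-0.9, 0.6, 0.7]
opening: 0.0424
time_s: 15.22
ee_pos: [0.6793, 0.1022, 0.1765]
tcp_rot: [-0.524, -0.474, 0.474, 0.525]
ft_force: [-0.4, 0.3, 0.0]
opening: 0.0428
[0.67925994 0.10221645 0.17649774] 0.042760146972684925
```

View pics/w13.png

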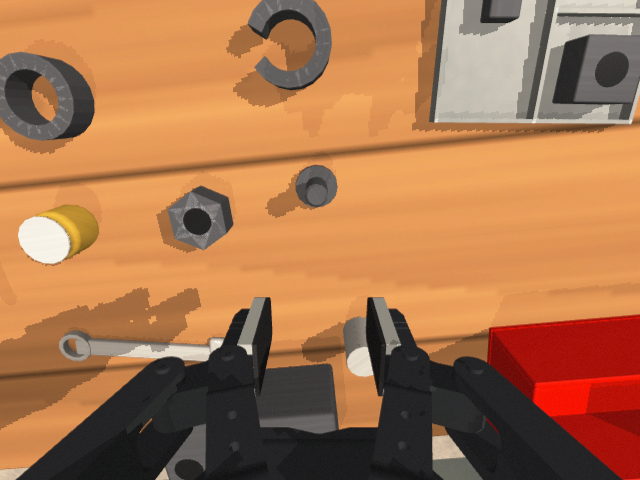

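```bash
python3 - <<'E'
from h import *
im=cv2.imread('pics/w13.png')
cv2.imwrite('pics/w13c.png',cv2.resize(im[155:225,270:360],None,fx=7,fy=7,interpolation=cv2.INTER_CUBIC))
E
```

```text
(no output)
```

View pics/w13c.png

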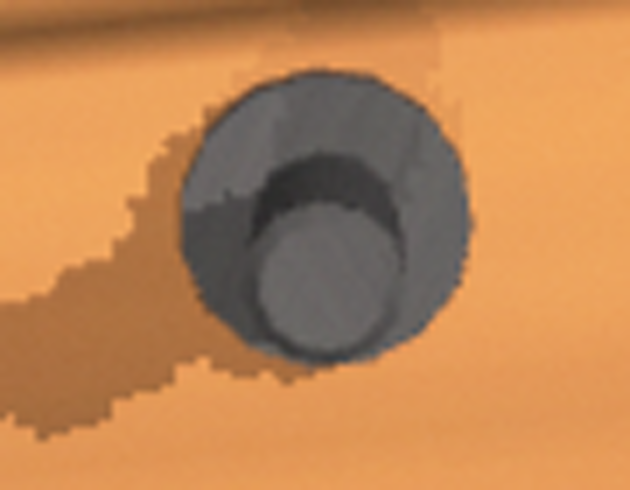

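```bash
python3 - <<'E'
from h import *
s=np.load('s13.npy',allow_pickle=True).item()
print(ray('wrist',316.6,185.7,.006,s),ray('wrist',316.7,194.7,.044,s),ray('wrist',198,220,.026,s))
E
```

```text
[0.6508864 0.1034252 0.006    ] [0.65068971 0.10369408 0.044     ] [0.66577526 0.00413233 0.026     ]
```

```bash
python3 -m jog '[[[-15,1,-40,0,0,0,0],[-28.5,1.5,-80,0,0,0,0],[-28.5,1.5,-120,0,0,0,0],[-28.5,1.5,-145,0,0,0,0],[-28.5,1.5,-150,0,0,0,0]]]' 30; python3 -m jog '[[[0,0,0,0,0,0,0],[0,0,0,0,0,0,-1],[0,0,0,0,0,0,-1],[0,0,0,0,0,0,-1],[0,0,0,0,0,0,-1]]]' 30; python3 -m jog '[[[0,0,10,0,0,0,-1],[0,0,40,0,0,0,-1],[0,0,90,0,0,0,-1],[0,0,90,0,0,0,-1]]]';python3 - <<'E'
from h import *
s=readout.get_state();print(s['ee_pos'],s['opening']); snap('wrist','w14')
E
```

```text
time_s: 15.9
ee_pos: [0.6501, 0.1028, 0.025]
tcp_rot: [-0.524, -0.473, 0.475, 0.525]
ft_force: [0.8, 0.7, 0.2]
opening: 0.0428
time_s: 16.52
ee_pos: [0.6523, 0.1021, 0.028]
tcp_rot: [0.525, 0.474, -0.473, -0.525]
ft_force: [-0.5, -1.0, 6.4]
opening: 0.0166
time_s: 17.02
ee_pos: [0.6538, 0.1025, 0.1212]
tcp_rot: [0.526, 0.476, -0.471, -0.524]
ft_force: [0.1, 0.4, -1.0]
opening: 0.0167
[0.65382149 0.10250642 0.12123519] 0.01673725434010522
```

View pics/w14.png

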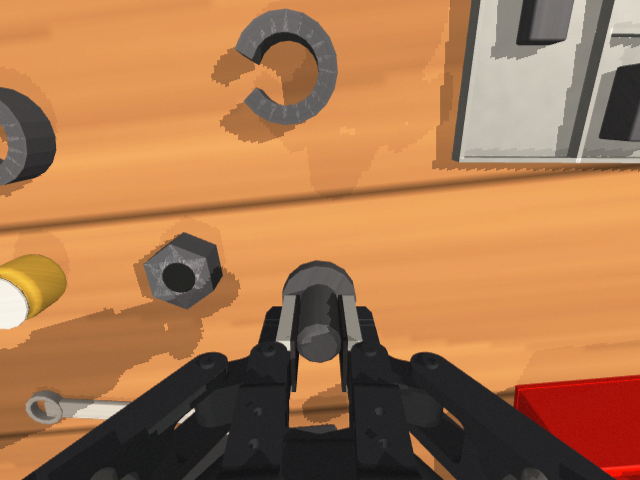

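```bash
python3 -m jog '[[[-28,45,0,0,0,0,-1],[-57,90,0,0,0,0,-1],[-86,135,0,0,0,0,-1],[-115,180,0,0,0,0,-1],[-143,225,0,0,0,0,-1]]]';  python3 -m jog '[[[0,0,-20,0,0,0,-1],[0,0,-40,0,0,0,-1],[0,0,-50,0,0,0,-1],[0,0,-50,0,0,0,-1],[0,0,-50,0,0,0,-1]]]';python3 - <<'E'
from h import *
s=readout.get_state();print(s['ee_pos'],s['opening'],R.from_quat(s['tcp_rot']).as_matrix()[:,1]); snap('wrist','w15')
E
```

```text
time_s: 17.7
ee_pos: [0.5069, 0.3275, 0.1156]
tcp_rot: [-0.525, -0.473, 0.474, 0.525]
ft_force: [0.1, -0.9, -1.4]
opening: 0.0171
time_s: 18.32
ee_pos: [0.5088, 0.3269, 0.067]
tcp_rot: [-0.525, -0.474, 0.473, 0.525]
ft_force: [0.0, -0.1, -1.3]
opening: 0.0171
[0.50881073 0.32687982 0.06703629] 0.01705331346787895 [ 4.29255176e-04  3.90994890e-04 -9.99999831e-01]
```

View pics/w15.png

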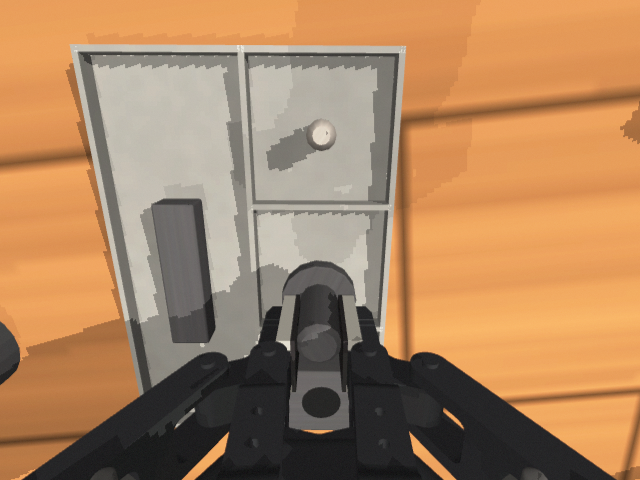

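```bash
python3 -m jog '[[[0,0,-20,0,0,0,-1],[0,0,-30,0,0,0,-1],[0,0,-33.5,0,0,0,-1],[0,0,-34.5,0,0,0,-1],[0,0,-34.5,0,0,0,-1]]]'; python3 -m jog '[[[0,0,0,0,0,0,-0.3],[0,0,0,0,0,0,-0.3],[0,0,0,0,0,0,-0.3]]]'; python3 -m jog '[[[0,0,20,0,0,0,-0.3],[0,0,50,0,0,0,-0.3],[0,0,100,0,0,0,0],[0,0,130,0,0,0,0],[0,0,130,0,0,0,0]]]';python3 - <<'E'
from h import *
s=readout.get_state();print(s['ee_pos'],s['opening']); snap('wrist','w16');snap('side','s16')
E
```

```text
time_s: 19.0
ee_pos: [0.5087, 0.327, 0.0325]
tcp_rot: [0.525, 0.474, -0.473, -0.525]
ft_force: [1.1, -0.2, -0.4]
opening: 0.0169
time_s: 19.38
ee_pos: [0.5086, 0.3269, 0.0323]
tcp_rot: [0.525, 0.474, -0.474, -0.525]
ft_force: [1.0, -0.6, -0.2]
opening: 0.03
time_s: 20.0
ee_pos: [0.5096, 0.3277, 0.1648]
tcp_rot: [0.525, 0.475, -0.472, -0.525]
ft_force: [0.7, -0.3, -0.6]
opening: 0.0428
[0.5095778  0.32772224 0.16477178] 0.04277354468498504
```

View pics/s16.png

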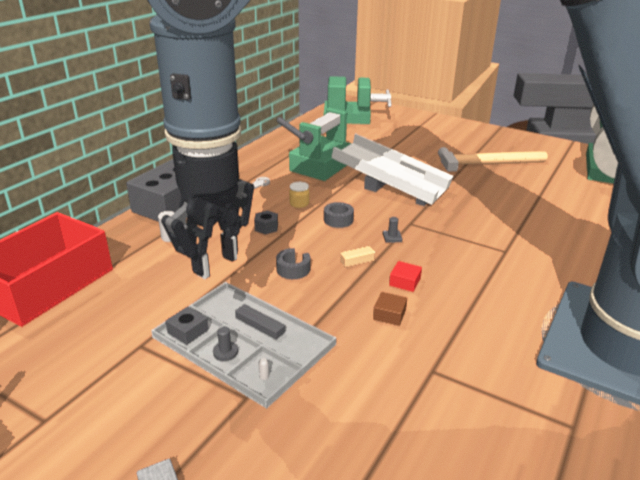

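```bash
python3 -m jog '[[[15,-60,10,0,0,0,0],[30,-120,15,0,0,0,0],[45,-180,15,0,0,0,0],[60,-240,15,0,0,0,0.5],[75,-300,15,0,0,0,0.8]]]'; python3 -m jog '[[[10,-60,0,0,0,0,0.8],[15,-120,0,0,0,0,0.8],[15,-122,0,0,0,0,0.8],[15,-122,0,0,0,0,0.8],[15,-122,0,0,0,0,0.8]]]'; python3 - <<'E'
from h import *
s=readout.get_state();print(s['ee_pos'],s['opening']); im=snap('wrist','w17')
np.save('s17.npy',s,allow_pickle=True)
cv2.imwrite('pics/w17c.png',cv2.resize(im[100:250,220:420,::-1],None,fx=4,fy=4,interpolation=cv2.INTER_CUBIC))
E
```

```text
time_s: 20.72
ee_pos: [0.5831, 0.0247, 0.1757]
tcp_rot: [-0.525, -0.473, 0.474, 0.525]
ft_force: [2.0, 1.4, 1.4]
opening: 0.076
time_s: 21.35
ee_pos: [0.5983, -0.0932, 0.1766]
tcp_rot: [-0.524, -0.474, 0.474, 0.525]
ft_force: [-0.6, -1.1, 0.1]
opening: 0.0768
[ 0.59833093 -0.09319497  0.17663881] 0.0768120974455431
```

View pics/w17.png

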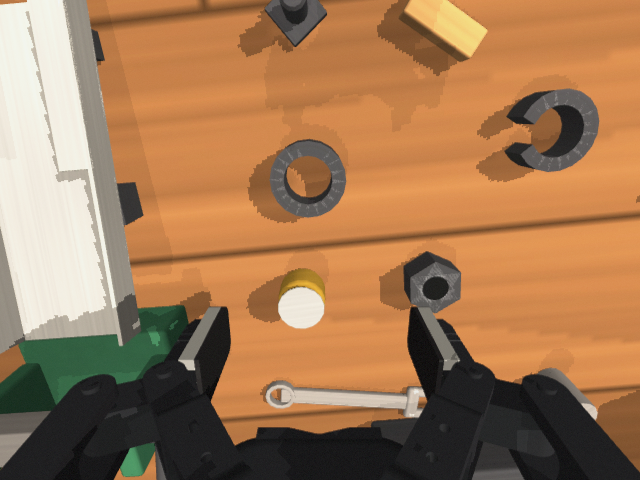

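View pics/w17c.png

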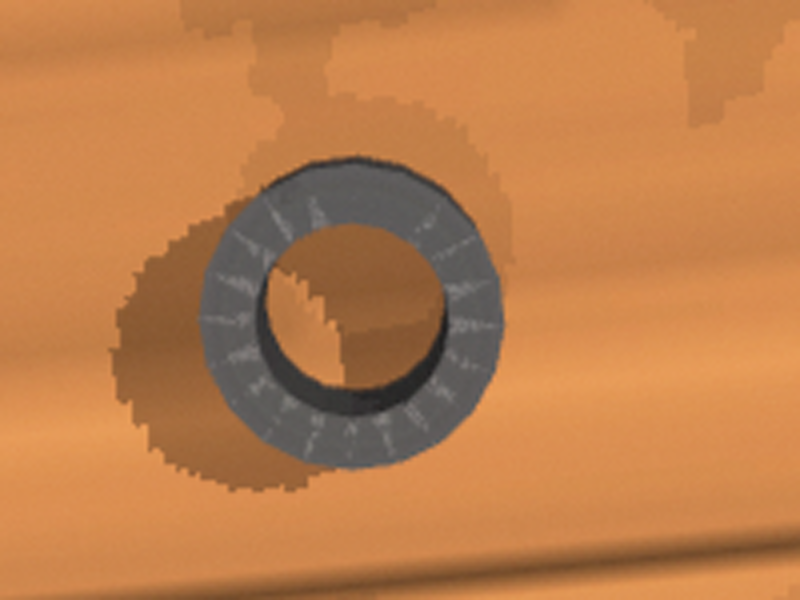

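```bash
python3 - <<'E'
from h import *
s=np.load('s17.npy',allow_pickle=True).item()
print(ray('wrist',308,179.1,.026,s),ray('wrist',302,309,.035,s),ray('wrist',302,271,.0,s),ray('scene',333,325,.035),ray('scene',333,347,.0))
E
```

```text
[ 0.56041571 -0.09775265  0.026     ] [ 0.6706023  -0.11474038  0.035     ] [ 0.65019277 -0.11392399  0.        ] [ 0.66823023 -0.11657448  0.035     ] [ 0.67541981 -0.12233831  0.        ]
```

```bash
python3 -m jog '[[[-19,-2,-40,0,0,0,0.8],[-38,-3.5,-80,0,0,0,0.8],[-38,-3.5,-120,0,0,0,0.8],[-38,-3.5,-150,0,0,0,0.8],[-38,-3.5,-159,0,0,0,0.8]]]' 30; python3 -m jog '[[[0,0,0,0,0,0,0.8],[0,0,0,0,0,0,0.4],[0,0,0,0,0,0,0],[0,0,0,0,0,0,0],[0,0,0,0,0,0,0]]]' 30; python3 -m jog '[[[0,0,10,0,0,0,0],[0,0,40,0,0,0,0],[0,0,90,0,0,0,0],[0,0,90,0,0,0,0],[0,0,90,0,0,0,0]]]' 40;python3 - <<'E'
from h import *
s=readout.get_state();print(s['ee_pos'],s['opening']); snap('wrist','w18')
E
```

```text
time_s: 22.02
ee_pos: [0.5597, -0.0973, 0.0166]
tcp_rot: [-0.524, -0.474, 0.475, 0.525]
ft_force: [-0.6, 0.0, 0.4]
opening: 0.0768
time_s: 22.65
ee_pos: [0.5614, -0.0984, 0.0197]
tcp_rot: [0.526, 0.474, -0.473, -0.524]
ft_force: [-0.7, 1.7, 7.6]
opening: 0.0592
time_s: 23.28
ee_pos: [0.5601, -0.0991, 0.1083]
tcp_rot: [0.525, 0.473, -0.474, -0.525]
ft_force: [0.1, 0.4, -2.9]
opening: 0.0586
[ 0.56010089 -0.0990687   0.10826928] 0.05862723771197505
```

View pics/w18.png

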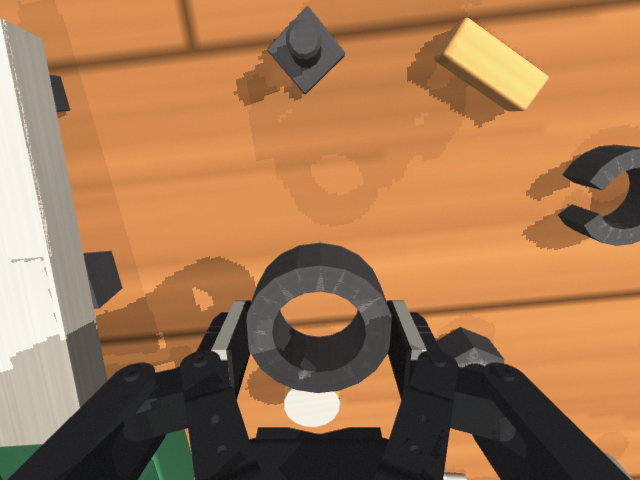

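```bash
python3 - <<'E'
from h import *
s=readout.get_state();z=s['ee_pos'][2]+.0063
for u,v in [(248,329),(391,329),(319.5,266.5),(319.5,392),(319.5,330)]: print(ray('wrist',u,v,z,s)-s['ee_pos'])
E
```

```text
[-0.00523823 -0.02837795  0.0063    ]
[0.00064953 0.02953893 0.0063    ]
[-0.02978762  0.00336113  0.0063    ]
[ 0.02936637 -0.0026164   0.0063    ]
[-0.0018246   0.00053545  0.0063    ]
```

```bash
python3 -m jog '[[[-15,60,20,0,0,0,0],[-33,120,30,0,0,0,0],[-51,180,30,0,0,0,0],[-69,240,30,0,0,0,0],[-87,300,30,0,0,0,0]]]'; python3 -m jog '[[[-20,60,0,0,0,0,0],[-34,115,0,0,0,0,0],[-39,134,-10,0,0,0,0],[-39,134,-40,0,0,0,0],[-39,134,-50,0,0,0,0]]]';python3 -m jog '[[[0,0,0,0,0,0,0],[0,0,0,0,0,0,0]]]'; python3 - <<'E'
from h import *
s=readout.get_state();print(s['ee_pos'],s['opening'],R.from_quat(s['tcp_rot']).as_matrix()[:,1]); snap('wrist','w19');snap('side','s19')
E
```

```text
time_s: 23.95
ee_pos: [0.4732, 0.199, 0.137]
tcp_rot: [-0.525, -0.473, 0.474, 0.525]
ft_force: [0.7, 1.3, -2.7]
opening: 0.0585
time_s: 24.58
ee_pos: [0.4341, 0.3306, 0.0856]
tcp_rot: [0.525, 0.472, -0.476, -0.525]
ft_force: [-0.3, 0.3, -2.1]
opening: 0.0588
time_s: 24.82
ee_pos: [0.436, 0.3316, 0.0887]
tcp_rot: [0.525, 0.474, -0.473, -0.525]
ft_force: [-0.3, -0.2, -3.4]
opening: 0.0588
[0.43604422 0.33159392 0.08865035] 0.05878183073140955 [ 5.01210955e-04  3.52471916e-04 -9.99999812e-01]
```

View pics/w19.png

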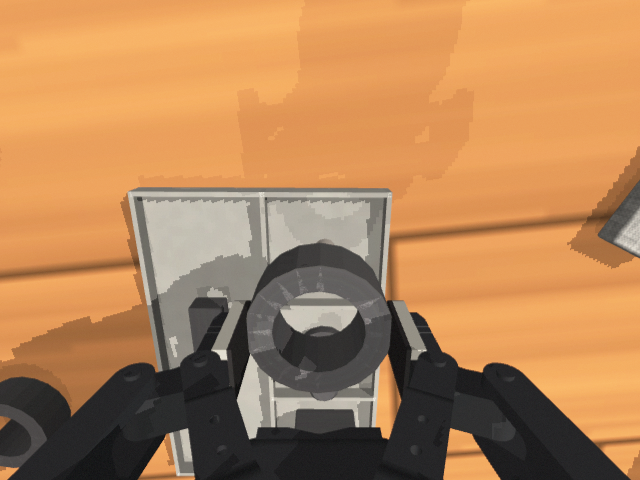

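View pics/s19.png

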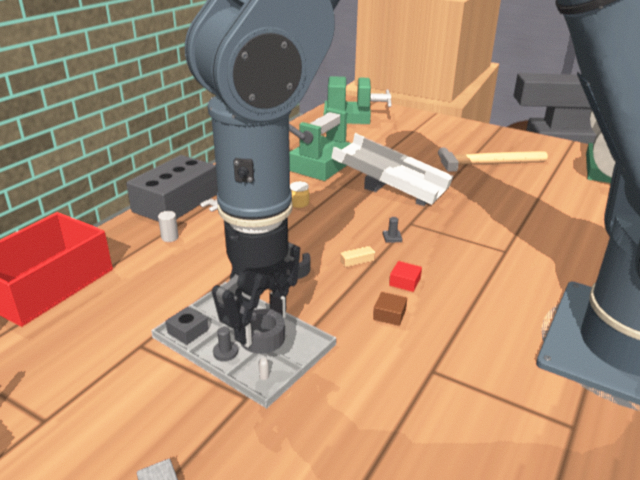

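```bash
python3 -m jog '[[[-0.5,3.5,-10,0,0,0,0],[-0.5,3.5,-25,0,0,0,0],[-0.5,3.5,-40,0,0,0,0],[-0.5,3.5,-50,0,0,0,0],[-0.5,3.5,-50,0,0,0,0]]]'; python3 -m jog '[[[0,0,-7,0,0,0,0],[0,0,-12,0,0,0,0],[0,0,-14,0,0,0,0],[0,0,-14,0,0,0,0]]]'; python3 - <<'E'
from h import *
s=readout.get_state();print(s['ee_pos'],s['ft_force']); snap('wrist','w20')
E
```

```text
time_s: 25.55
ee_pos: [0.4345, 0.3348, 0.037]
tcp_rot: [-0.525, -0.473, 0.474, 0.525]
ft_force: [-1.2, -0.5, -3.3]
opening: 0.0589
time_s: 26.05
ee_pos: [0.4351, 0.3352, 0.0241]
tcp_rot: [0.525, 0.474, -0.474, -0.525]
ft_force: [0.0, 0.2, -3.6]
opening: 0.0585
[0.43510263 0.33519248 0.02413128] [ 0.03129391  0.17013472 -3.61426335]
```

View pics/w20.png

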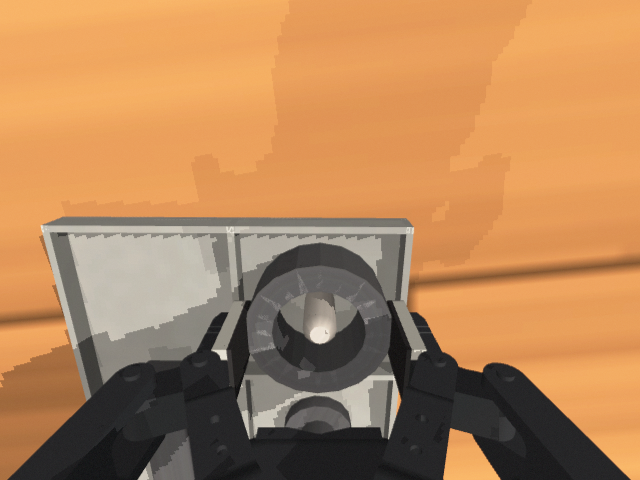

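```bash
python3 -m jog '[[[0,0,0,0,0,0,0.5],[0,0,0,0,0,0,0.7],[0,0,0,0,0,0,0.7],[0,0,0,0,0,0,0.7]]]'; python3 -m jog '[[[0,0,20,0,0,0,0.7],[0,0,50,0,0,0,0.7],[0,0,100,0,0,0,0.7],[20,-40,150,0,0,0,0.7],[40,-100,180,0,0,0,0.7]]]';python3 -m jog '[[[40,-60,0,0,0,0,0.7],[60,-120,10,0,0,0,0.7],[80,-180,20,0,0,0,0.7],[80,-200,20,0,0,0,0.7],[80,-200,20,0,0,0,0.7]]]'; python3 - <<'E'
from h import *
s=readout.get_state();print(s['ee_pos'],s['opening']); a=snap('wrist','w21');b=snap('side','s21');c=snap('scene','c21')
t1=cv2.resize(b[270:410,140:350],(600,400),interpolation=cv2.INTER_CUBIC);t2=cv2.resize(c[160:280,340:520],(600,400),interpolation=cv2.INTER_CUBIC)
cv2.imwrite('pics/fin.png',cv2.resize(np.vstack([t1,t2]),(450,600))[:,:,::-1])
E
```

```text
time_s: 26.6
ee_pos: [0.4352, 0.3352, 0.0242]
tcp_rot: [0.525, 0.474, -0.474, -0.525]
ft_force: [0.2, -0.1, -0.7]
opening: 0.0731
time_s: 27.22
ee_pos: [0.4725, 0.2458, 0.2012]
tcp_rot: [0.524, 0.476, -0.473, -0.524]
ft_force: [1.4, -0.8, -0.9]
opening: 0.0726
time_s: 27.85
ee_pos: [0.552, 0.0416, 0.2188]
tcp_rot: [0.527, 0.472, -0.473, -0.526]
ft_force: [0.2, -1.0, -1.1]
opening: 0.0724
[0.55200293 0.04159652 0.21876426] 0.0724309517922322
```

View pics/fin.png

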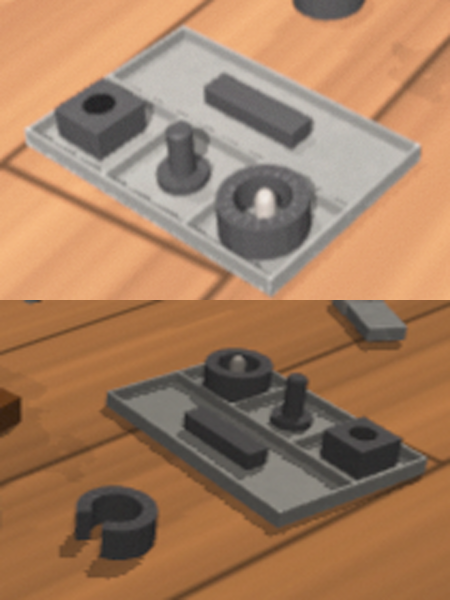

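View pics/c21.png

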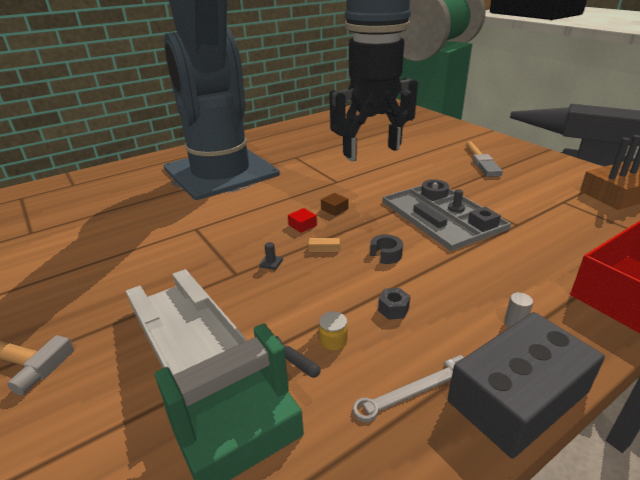

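```bash
python3 -c "
from h import *
print(manip.close_job())"
```

```text
the job is handed in; nothing more can be done
None
```

The order is packed and I handed the job in at about 28 s of the 112 s; the hand-in gives no verdict.

- **Bar:** I gripped it through the slot from both sides and slid it up the slope, with no separate push. It ended about 40 mm up-slope of the chute's middle, clear of the lips. I then lifted it out, turned it 90° and laid it in the long bay.
- **Square nut, round-headed rivet and closed collar:** I placed these in the far bay, in the middle bay on its head, and over the post.

**Last checks:** The final side and scene pictures show the bar lying flat in the long bay, the nut flat in the far bay and the rivet upright in the middle bay. The collar sits flat round the post. The split collar, six-sided nut, square-headed rivet and the red and brown blocks look unmoved in the scene picture. I judged that by eye and did not measure it. The gripper was clear of everything.

**Disagreements:**
- The scene and side cameras differed by about 6 mm on the tray's position. I used the wrist-camera fit, which fell between them.
- The wrist force briefly read about 41 N when the fingers closed on the nut. That was fingertip contact and well under the 120 N wrist limit.
- Just before the collar was lowered, the arm stood about 4 mm off its commanded y; I corrected for it.

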